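# Queue hardness samples by height

## Robot

A 6-joint arm with a two-finger parallel gripper is mounted at the origin on a cart in front of the work surface, level with it; the furniture and walls round the work are solid. World frame = base frame: x ahead of the robot, y to its left, z up, the work surface at z = 0. Lengths are in m, angles in degrees, forces in N, time in s.
With the tool pointing down it reaches from about 0.375 to 0.9 m from the base axis. Payload 3.1 kg.
Tool frame: the origin (TCP) lies at the very end of the fingers, on their centre line; the grasp point (between the pads) lies 19 mm behind it; z points along the fingers, y is the direction in which the jaws open and shut (so a half turn about z gives the same grasp; the last joint's range is limited). The gripper opens to 87 mm and grips with 3 to 60 N. Pads are 19 mm wide; open, the fingers measure 117 mm over their backs; the gripper's body (75 mm by 190 mm) begins 51 mm behind the grasp point.
Start: joints at [-73.94, 30.224, 82.088, -0, 67.689, -10.227], TCP at [0.277, -0.56, 0.223] pointing down, gripper open.
Joint ranges: [-176.69, 176.69], [-43.24, 126.21], [12.49, 139.97], [-82, 262], [0, 151.66], [-163.58, 163.58]. Speed limits (degrees/s): [159.86, 159.86, 180, 180, 180, 180].

## Interface

Orientations are given as a 3x3 rotation matrix whose columns are the frame's x, y, z axes.
In Python, from rig import bot gives the robot as it stands. The module is installed in compiled form; this text tells all that it offers.
- The arm moves only by the tool play_rows, never from a script. Its argument "targets" is a list of rows, each a list of 7 numbers: the closure, from 0 (fully open) to 1 (shut), then the shift along the world's x, y, z in m, then the turn, a rotation vector about the world's x, y, z in rad. A call has 1 to 12 rows; each row shifts and turns the commanded pose from where the row before left it; what a row does not reach is not made up. A row lasts 1/8 s, in which the tool goes at most 62.5 mm and 10.7 degrees, less where a joint would pass 70% of its speed; a pose out of reach is approached as far as the arm can. A call with a gripper value outside its range is refused whole. The fingers move at their own pace and stop on an object; the grip force is fixed at half the most. Time passes only in rows, so rows that do not move let the fingers close. It gives the time, the measured TCP pose, the force and the opening at its end, in the units of the state.
- bot.read_state(): the state, without advancing time (a new reading comes with each control period).
- bot.capture(name): name is "scene" or "top" or "wrist"; returns the picture (480x640x3 uint8, blue, green, red); there is no depth.
- bot.get_calibration(name): a dict with "fx", "fy", "cx", "cy" (pixels), "R" (3x3) and "t" (3): a world point X has camera coordinates R X + t. Camera axes: x right, y down, z forward; pixel columns grow to the right and rows downward; lengths in m; the calibration is good to about 2 mm. A picture is of the moment at which its call begins: read the wrist's pose just before it. get_calibration takes no time and is no camera call; for the wrist camera it gives the pose at the moment of the call.
- bot.hand_in(): hands the job in, once; it reports no verdict.
The state is a dict: "time_s": time; "joint_positions": joint angles; "qvel": joint speeds; "tau": joint torques, N m; "position": TCP position; "tcp_rot": TCP orientation; "force": force on the tool from outside, world axes, zero at the start; "moment": the same for the moment, N m; "opening": opening from 0.0 (shut) to 1.0 (fully open).
Only numpy, scipy, OpenCV 4.12 (cv2) and the standard library are available. Lean on these libraries where they do the work, as an engineer would, in place of code of your own. Each camera call takes 0.05 s, during which the arm holds its last target. There are 200 camera calls.

## Task

Queue the four samples (steel ring, brass bush, hex bolt, stepped shaft) for the hardness tester: stand them on the row of rubber pads on the wooden board, one to a pad, centred and upright the way up they are now, in order of height, the shortest on the pad beside the round test block, rising to the tallest on the pad beside the square test block. Leave the two test blocks where they lie, and let go of everything at the end.

Things in the scene. Friction and masses are not known exactly. Their poses are not given: they have to be found in the camera images.
- ring_mid (a point): Plain smooth steel ring lying flat on the bench, 52 mm outside diameter, 14 mm high: the shortest sample. Its hole is blocked to the fingers: grip it across the outside. Given point: on its upright axis, half-way up. z axis up when standing as found.
- bush_mid (a point): Brass bush standing on its flange: flange 48 mm across and 6 mm high, barrel above it 36 mm across; 30 mm high in all. Given point: on its upright axis, half-way up. z axis up when standing as found.
- bolt_mid (a point): Steel hex bolt standing on its head, thread up: head 25 mm across the flats, 28 mm across the corners; 71 mm high; to the fingers it tapers evenly from the head to about 16 mm at the top. Given point: on its upright axis, half-way up. z axis up when standing as found.
- shaft_mid (a point): Steel stepped shaft standing on its 32 mm base collar, 90 mm high, narrower above with a second collar and a thin end pin: the tallest sample. To the fingers it tapers from the base. Given point: on its upright axis, half-way up. z axis up when standing as found.
- pad_1: Round black rubber pad with a thin bright metal rim, 62 mm across, fixed on the light wooden board; origin on its axis at its underside, its top 2 mm higher (14 mm above the bench). x axis across the board, y axis along the row. One end of the row of four; pad centres are 80 mm apart in a straight line, pad_1 to pad_4 in turn, along the pads' -y axis.
- pad_2: Round black rubber pad with a thin bright metal rim, 62 mm across, fixed on the light wooden board; origin on its axis at its underside, its top 2 mm higher (14 mm above the bench). x axis across the board, y axis along the row. Second from pad_1's end.
- pad_3: Round black rubber pad with a thin bright metal rim, 62 mm across, fixed on the light wooden board; origin on its axis at its underside, its top 2 mm higher (14 mm above the bench). x axis across the board, y axis along the row. Third from pad_1's end.
- pad_4: Round black rubber pad with a thin bright metal rim, 62 mm across, fixed on the light wooden board; origin on its axis at its underside, its top 2 mm higher (14 mm above the bench). x axis across the board, y axis along the row. The other end of the row.
- round_block: Round steel hardness test block, 60 mm across, 15 mm high, loose, lying on one end of the wooden board, its centre 92 mm beyond the nearest pad's centre; marks the end of the row for the shortest sample. At either end from start to start. Origin at the centre of its underside.
- square_block: Square steel hardness test block, 50 x 50 x 13 mm, loose, lying on the other end of the wooden board (12 mm thick, 88 x 500 mm), its centre 92 mm beyond the nearest pad's centre; marks the end for the tallest sample. Origin at the centre of its underside.
Things that resemble listed ones, but are neither listed nor needed, are in the scene too. Leave any purple or turquoise look-alike of the part that bears bolt_mid alone.

How it is judged (in metres and radians):
At the end, for the whole second after the job is handed in: From the pad beside the round test block to the pad beside the square one stand ring, bush, bolt, shaft: each axis within 13 mm of its pad's centre, upright within 0.12 rad the way up it was found, resting on the pad (height within 6 mm), still and released (((horizontal distance between pad_1 and round_block below 0.135 m and horizontal distance between pad_4 and square_block below 0.135 m and horizontal distance between ring_mid and pad_1 below 0.013 m and horizontal distance between bush_mid and pad_2 below 0.013 m and horizontal distance between bolt_mid and pad_3 below 0.013 m and horizontal distance between shaft_mid and pad_4 below 0.013 m) or (horizontal distance between pad_4 and round_block below 0.135 m and horizontal distance between pad_1 and square_block below 0.135 m and horizontal distance between ring_mid and pad_4 below 0.013 m and horizontal distance between bush_mid and pad_3 below 0.013 m and horizontal distance between bolt_mid and pad_2 below 0.013 m and horizontal distance between shaft_mid and pad_1 below 0.013 m)) and angle between each of ring_mid, bush_mid, bolt_mid, shaft_mid's own z axis and vertical below 0.12 rad and height (world z) of ring_mid between 0.015 and 0.027 m and linear speed of each of ring, bush, bolt, shaft below 0.02 m/s and height (world z) of bush_mid between 0.023 and 0.035 m and height (world z) of bolt_mid between 0.0435 and 0.0555 m and height (world z) of shaft_mid between 0.053 and 0.065 m); the robot touches nothing.
It fails at once if the round test block is shifted by more than 20 mm (distance of round_block from where it was at the start of the episode above 0.02 m).
It fails at once if the square test block is shifted by more than 20 mm (distance of square_block from where it was at the start of the episode above 0.02 m).
It also fails if it takes over 99 s, if anything falls off the work surface, if the arm or the gripper's body presses on something with over 40 N, if the wrist force passes 120 N, or if a joint passes its speed limit or range.

## Working session

There is one attempt and no reset: what is moved stays moved. The work goes in short steps, Python scripts to look and compute and a tool call to move; the robot and the scene stay as the last step left them, time stands still between calls to the robot, and variables do not carry over. Pictures are saved under pics/ and viewed, about 12 in all and at most 16, crops included, and the job is handed in when it is done.

Besides the shell and the picture viewer there is one more tool, called after "Emit:" as name([rows], argument=value, ...), one row to a line, values as JSON. play_rows: Moves the arm, as the interface text tells. Its arguments: {"type":"object","properties":{"targets":{"type":"array","items":{"type":"array","items":{"type":"number"}}}},"required":["targets"]}

```bash
mkdir -p pics
python3 - <<'E'
from rig import bot
import cv2
for n in("scene","top"):
    cv2.imwrite(f"pics/{n}0.png",bot.capture(n))
    c=bot.get_calibration(n);print(n,c)
s=bot.read_state();print(s["time_s"],s["position"],s["tcp_rot"],s["opening"])
E
```

```text
scene {'fx': 547.3115054784134, 'fy': 547.3115054784134, 'cx': 321.9106448059411, 'cy': 235.27231713321052, 'R': array([[-0.69742291, -0.71626462,  0.02379665],
       [-0.42711326,  0.38875569, -0.81635977],
       [ 0.57547854, -0.57951187, -0.57705324]]), 't': array([0.34946068, 0.32028861, 0.8900407 ])}
top {'fx': 490.6667782851287, 'fy': 490.6667782851287, 'cx': 324.2901646456372, 'cy': 246.63060540346234, 'R': array([[-1.17151724e-02, -9.99931328e-01,  3.07592668e-04],
       [-9.78892204e-01,  1.14059073e-02, -2.04058711e-01],
       [ 2.04041189e-01, -2.69168304e-03, -9.78958604e-01]]), 't': array([-0.00721961,  0.53708413,  0.93232143])}
0.1 [ 0.2766503  -0.55971586  0.2216726 ] [[ 8.96559418e-01  4.42923139e-01 -5.50448106e-04]
 [ 4.42923368e-01 -8.96557611e-01  1.82772977e-03]
 [ 3.16035367e-04 -1.88247467e-03 -9.99998178e-01]] 0.9999483770934633
```

View pics/top0.png

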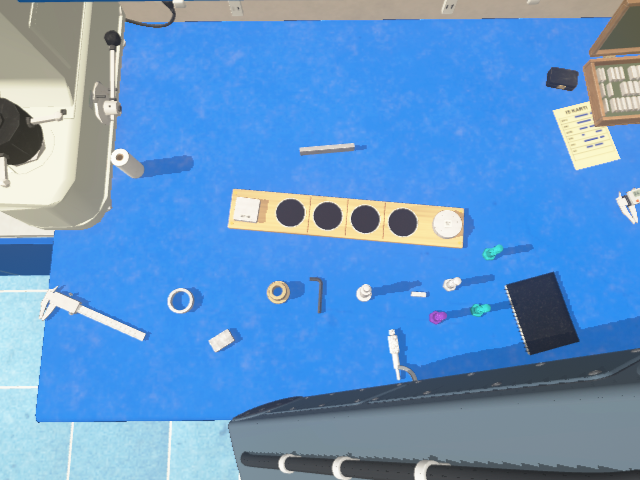

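View pics/scene0.png

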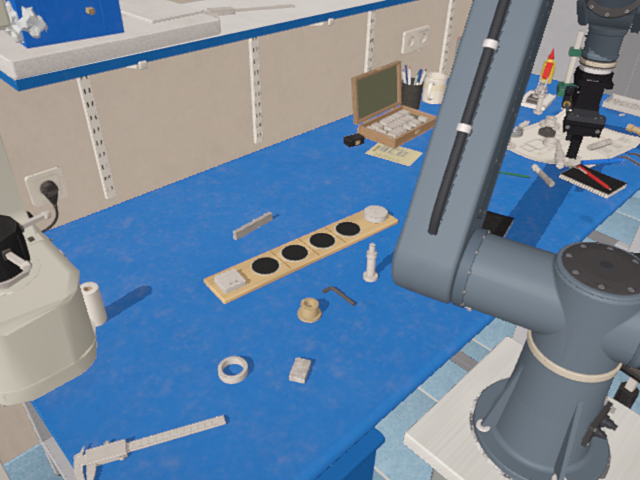

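```bash
cat > h.py <<'E'
from rig import bot
import numpy as np, cv2
def back(c,u,v,z):
    d=c["R"].T@np.array([(u-c["cx"])/c["fx"],(v-c["cy"])/c["fy"],1]); o=-c["R"].T@c["t"]
    return o+d*(z-o[2])/d[2]
def proj(c,X):
    p=c["R"]@np.asarray(X)+c["t"]; return c["fx"]*p[0]/p[2]+c["cx"],c["fy"]*p[1]/p[2]+c["cy"]
E
python3 - <<'E'
from h import *
im=cv2.imread("pics/top0.png")
a=cv2.resize(im[185:245,225:475],None,fx=3.2,fy=3.2,interpolation=2)
b=cv2.resize(im[270:330,150:400],None,fx=3.2,fy=3.2,interpolation=2)
d=cv2.resize(im[235:295,345:595],None,fx=3.2,fy=3.2,interpolation=2)
cv2.imwrite("pics/c0.png",np.vstack([a,b,d]))
c=bot.get_calibration("top")
for n,u,v,z in [("sq",246,209,.025),("p1",290,212,.014),("p2",327,216,.014),("p3",364,219,.014),("p4",402,222,.014),("rd",447,224,.027),("ring",180,301,.007),("bush",278,292,.03),("shaft",365,291,.03),("bolt",451,285,.03)]:
    print(n,back(c,u,v,z).round(4))
E
```

```text
sq [0.6263 0.1506 0.025 ]
p1 [0.6218 0.0586 0.014 ]
p2 [ 0.6121 -0.0202  0.014 ]
p3 [ 0.6046 -0.0987  0.014 ]
p4 [ 0.597  -0.1791  0.014 ]
rd [ 0.5883 -0.2709  0.027 ]
ring [0.4358 0.2858 0.007 ]
bush [0.4494 0.0813 0.03  ]
shaft [ 0.4494 -0.095   0.03  ]
bolt [ 0.4596 -0.2702  0.03  ]
```

View pics/c0.png

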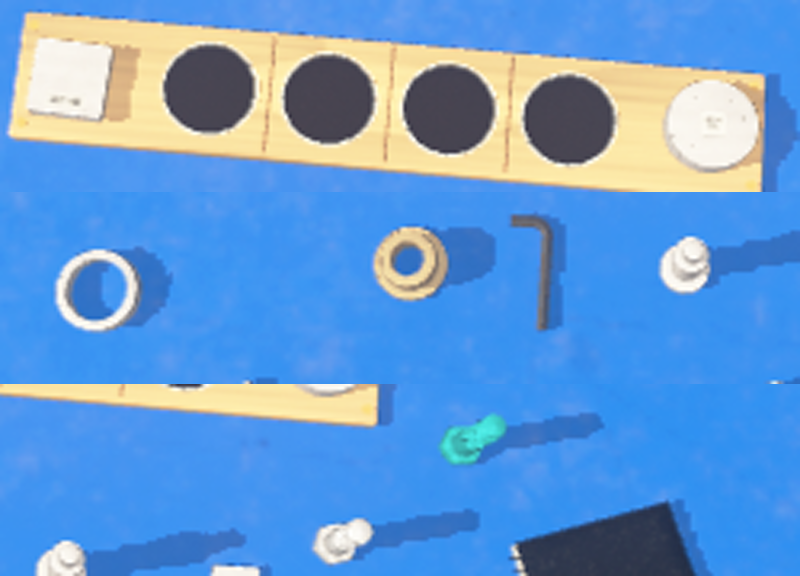

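Run:
```python
from h import *
im=cv2.imread("pics/top0.png"); c=bot.get_calibration("top")
m=np.zeros(im.shape[:2],np.uint8); m[195:240,270:425]=(im[195:240,270:425].max(2)<100)
n,l,s,ce=cv2.connectedComponentsWithStats(m)
P=np.array(sorted([back(c,*ce[i],.014)[:2] for i in range(1,n) if s[i,4]>200],key=lambda p:-p[1]))
print(P.round(4),np.linalg.norm(np.diff(P,axis=0),axis=1))
d=P[0]-P[-1]; print("yaw of row y-axis",np.degrees(np.arctan2(-d[0],d[1])))
for nm,u,v,z in [("ring",180.3,300.6,.012),("bushF",277.3,292.8,.005),("bushT",278.1,290.6,.03),("shaft",364,293.5,.006),("bolt",449.7,284.7,.01),("purple",437,319,.01),("turq1",477,312,.01),("turq2",489.5,253,.01)]:
    print(nm,back(c,u,v,z).round(4))
for b,nm in(((270,330,100,400),"r"),):
    hsv=cv2.cvtColor(im,cv2.COLOR_BGR2HSV); k=((hsv[...,1]<120)&(hsv[...,2]>110)).astype(np.uint8)
    for (u,v) in((180,301),(364,292),(451,285)):
        w=k[v-20:v+20,u-20:u+20]; ys,xs=np.nonzero(w); print(u,v,"bbox",xs.min()+u-20,xs.max()+u-20,ys.min()+v-20,ys.max()+v-20,len(xs))
```

```text
[[ 0.621   0.0589]
 [ 0.6131 -0.0204]
 [ 0.6049 -0.1   ]
 [ 0.597  -0.1794]] [0.07963576 0.08010214 0.07977095]
yaw of row y-axis -5.763683348259063
ring [0.4361 0.2837 0.012 ]
bushF [0.4506 0.0851 0.005 ]
bushT [0.4523 0.0812 0.03  ]
shaft [ 0.447  -0.0948  0.006 ]
bolt [ 0.4627 -0.2728  0.01  ]
purple [ 0.3926 -0.2423  0.01  ]
turq1 [ 0.4058 -0.3252  0.01  ]
turq2 [ 0.5287 -0.3607  0.01  ]
180 301 bbox 167 193 288 313 315
364 292 bbox 356 371 284 301 230
451 285 bbox 443 461 277 291 188
```

Emit:
play_rows([
  [0.35,0.031,0.048,0,0,0,0.1685],
  [0.35,0.031,0.048,0,0,0,0.1685],
  [0.35,0.031,0.048,0,0,0,0.1685],
  [0.35,0.031,0.048,0,0,0,0.1685],
  [0.35,0.031,0.048,0,0,0,0.1685],
  [0.35,0.031,0.048,0,0,0,0.1685],
  [0.35,0,0,0,0,0,0],
])

```text
time_s: 0.98
position: [0.4639, -0.2684, 0.2222]
tcp_rot: [[0.095, 0.996, -0.001], [0.996, -0.095, 0.002], [0.002, -0.001, -1.0]]
force: [0.2, 0.3, -0.5]
opening: 0.652
```

```bash
cat >> h.py <<'E'
def st():
    s=bot.read_state(); R=s["tcp_rot"]; print(s["time_s"],np.round(s["position"],4),"yawY",round(float(np.degrees(np.arctan2(R[1][1],R[0][1]))),2),"open",round(s["opening"]*87,1),"F",np.round(s["force"],1),"q",np.round(s["joint_positions"],1))
E
python3 - <<'E'
from h import *
st(); c=bot.get_calibration("wrist"); cv2.imwrite("pics/w1.png",bot.capture("wrist"))
print(proj(c,[.4627,-.2728,.01]),proj(c,[.4627,-.2728,.071]))
E
```

```text
0.975 [ 0.4639 -0.2684  0.2222] yawY -5.43 open 56.7 F [ 0.2  0.3 -0.5] q [-42.   23.4  94.8   0.1  61.8 -36.6]
(np.float64(328.668807231812), np.float64(218.44616526564837)) (np.float64(328.74020749823524), np.float64(233.33190932364738))
```

View pics/w1.png

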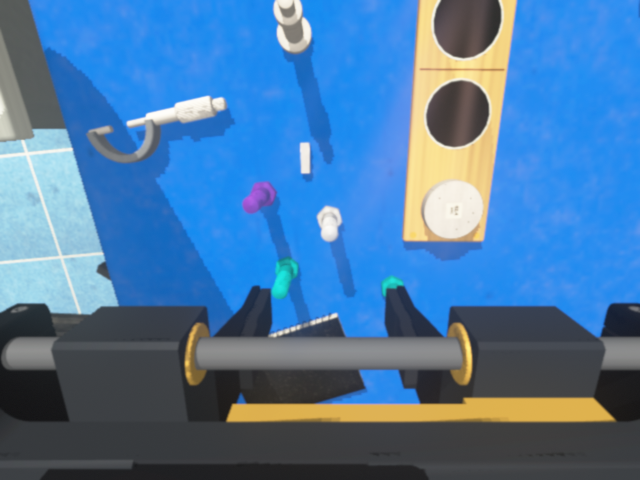

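Emit:
play_rows([
  [0.35,-0.001,-0.003,-0.05,0,0,-0.006],
  [0.35,0,0,-0.05,0,0,0],
  [0.35,0,0,-0.05,0,0,0],
  [0.35,0,0,-0.04,0,0,0],
  [0.35,0,0,-0.016,0,0,0],
  [0.35,0,0,0,0,0,0],
  [1,0,0,0,0,0,0],
  [1,0,0,0,0,0,0],
  [1,0,0,0,0,0,0],
  [1,0,0,0,0,0,0],
  [1,0,0,0,0,0,0],
])

```text
time_s: 2.4
position: [0.4628, -0.2759, 0.0173]
tcp_rot: [[0.107, 0.994, 0.002], [0.994, -0.107, -0.002], [-0.001, 0.002, -1.0]]
force: [1.7, 0.7, 4.0]
opening: 0.262
```

Emit:
play_rows([
  [1,0,0,0.03,0,0,0],
  [1,0,0,0.05,0,0,0],
  [1,0,0,0.04,0,0,0],
  [1,0.02,0.034,0,0,0,0],
  [1,0.026,0.0435,0,0,0,0],
  [1,0.026,0.0435,0,0,0,0],
  [1,0.026,0.0435,0,0,0,0],
  [1,0.026,0.0435,0,0,0,0],
  [1,0.026,0.0435,0,0,0,0],
  [1,0,0,0,0,0,0],
  [1,0,0,0,0,0,0],
])

```text
time_s: 3.78
position: [0.6105, -0.0237, 0.1357]
tcp_rot: [[0.106, 0.994, -0.003], [0.994, -0.106, -0.0], [-0.0, -0.003, -1.0]]
force: [0.2, -0.3, -2.0]
opening: 0.262
```

Run:
```python
from h import *
st(); c=bot.get_calibration("wrist"); s=bot.read_state(); w=bot.capture("wrist")
p=s["position"]; print("tcp proj",proj(c,p),"pad2",proj(c,[.6131,-.0204,.014]))
t=bot.capture("scene"); ct=bot.get_calibration("scene"); u,v=proj(ct,p); print("scene",u,v)
u,v=int(u),int(v); a=cv2.resize(t[v-75:v+75,u-80:u+80],None,fx=2.4,fy=2.4); b=cv2.resize(w,(480,360))
cv2.imwrite("pics/w2.png",np.hstack([b,a])[:, :800])
```

```text
3.775 [ 0.6105 -0.0237  0.1357] yawY -6.07 open 22.8 F [ 0.2 -0.3 -2. ] q [-12.7  35.3  88.5  -0.   56.3  -6.6]
tcp proj (np.float64(330.66677395565586), np.float64(303.4497384878256)) pad2 (np.float64(332.7055695732326), np.float64(232.90725609095992))
scene 295.7967507283886 207.16483723863487
```

View pics/w2.png

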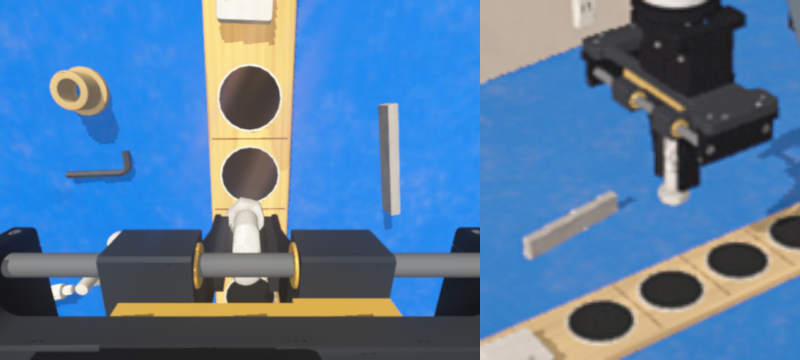

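Run:
```python
from h import *
st(); c=bot.get_calibration("wrist")
for v in (278,281,284): print(back(c,327,v,.122))
w=bot.capture("wrist"); t=bot.capture("scene")
cv2.imwrite("pics/w3.png",np.hstack([cv2.resize(w[240:390,230:430],None,fx=2,fy=2),cv2.resize(t[150:250,255:355],None,fx=3,fy=3)]))
```

```text
3.875 [ 0.6106 -0.0248  0.136 ] yawY -6.2 open 22.8 F [-0.2  0.3 -2.3] q [-12.8  35.3  88.5  -0.   56.3  -6.6]
[ 0.60962294 -0.01667929  0.122     ]
[ 0.60943601 -0.01838754  0.122     ]
[ 0.60924807 -0.02010494  0.122     ]
```

View pics/w3.png

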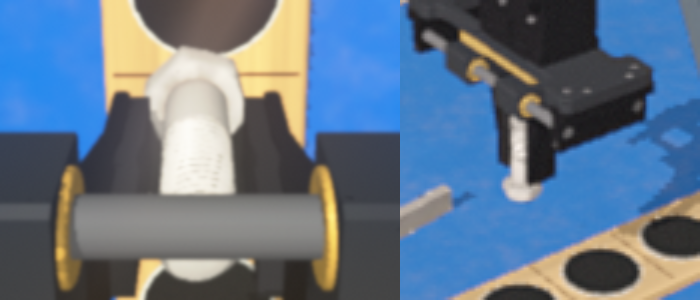

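Emit:
play_rows([
  [1,0.004,0,-0.03,0,0,0],
  [1,0,0,-0.03,0,0,0],
  [1,0,0,-0.02,0,0,0],
  [1,0,0,-0.015,0,0,0],
  [1,0,0,-0.006,0,0,0],
  [1,0,0,-0.004,0,0,0],
  [1,0,0,0,0,0,0],
])

```text
time_s: 4.85
position: [0.6161, -0.024, 0.0319]
tcp_rot: [[0.107, 0.994, 0.001], [0.994, -0.107, -0.0], [-0.0, 0.001, -1.0]]
force: [0.5, 0.2, -1.4]
opening: 0.26
```

Emit:
play_rows([
  [1,-0.001,0,-0.001,0,0,0],
  [1,0,0,0,0,0,0],
  [0.65,0,0,0,0,0,0],
  [0.5,0,0,0,0,0,0],
  [0.35,0,0,0,0,0,0],
  [0.35,0,0,0.04,0,0,0],
  [0.35,0,0,0.05,0,0,0],
  [0.35,0,0,0.05,0,0,0],
  [0.35,0,0,0.04,0,0,0],
  [0.35,0,0,0,0,0,0],
])

```text
time_s: 6.1
position: [0.6172, -0.0243, 0.2146]
tcp_rot: [[0.107, 0.994, 0.008], [0.994, -0.107, -0.002], [-0.001, 0.009, -1.0]]
force: [-0.2, 0.3, -1.2]
opening: 0.653
```

Run:
```python
from h import *
st(); c=bot.get_calibration("wrist")
w=bot.capture("wrist"); print("pad",proj(c,[.6131,-.0204,.014]),"head",proj(c,[.6131,-.0204,.022]),"tip",proj(c,[.6131,-.0204,.085]))
cv2.imwrite("pics/w4.png",cv2.resize(w[150:310,220:430],None,fx=3,fy=3))
```

```text
6.1 [ 0.6172 -0.0243  0.2146] yawY -6.12 open 56.8 F [-0.2  0.3 -1.2] q [-12.6  30.   84.    0.   65.5  -6.5]
pad (np.float64(323.2099728481002), np.float64(212.87580720175234)) head (np.float64(323.178930146336), np.float64(214.53129574194884)) tip (np.float64(322.87957903807836), np.float64(230.49550958445352))
```

View pics/w4.png

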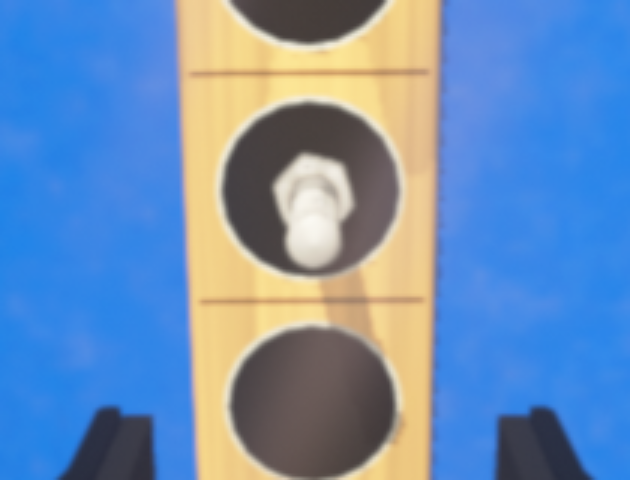

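Emit:
play_rows([
  [0.35,-0.0425,-0.0176,0,0,0,0],
  [0.35,-0.0425,-0.0176,0,0,0,0],
  [0.35,-0.0425,-0.0176,0,0,0,0],
  [0.35,-0.0425,-0.0177,0,0,0,0],
  [0.35,0,0,0,0,0,0],
  [0.35,0,0,0,0,0,0],
])

```text
time_s: 6.9
position: [0.445, -0.0943, 0.2099]
tcp_rot: [[0.108, 0.994, -0.0], [0.994, -0.108, 0.001], [0.001, -0.001, -1.0]]
force: [0.8, 0.2, 0.6]
opening: 0.652
```

Run:
```python
from h import *
st(); c=bot.get_calibration("wrist")
w=bot.capture("wrist"); X=[.447,-.0948]
print("base",proj(c,X+[.006]),"tip",proj(c,X+[.09])); print(back(c,320,220,.006),back(c,330,230,.006))
cv2.imwrite("pics/w5.png",cv2.resize(w[150:310,220:430],None,fx=3,fy=3))
```

```text
6.9 [ 0.445  -0.0943  0.2099] yawY -6.17 open 56.8 F [0.8 0.2 0.6] q [-26.1  18.3 106.5   0.   55.3 -19.9]
base (np.float64(331.27417951065956), np.float64(215.92725281264666)) tip (np.float64(332.1384983980105), np.float64(238.03664678546747))
[ 0.43481234 -0.09785797  0.006     ] [ 0.44407412 -0.10972936  0.006     ]
```

View pics/w5.png

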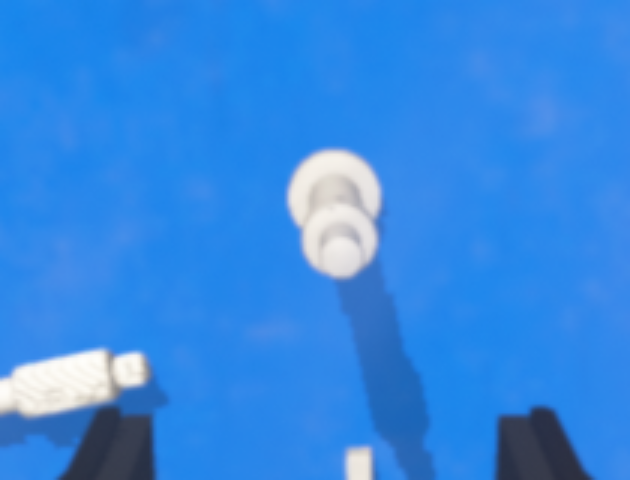

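Emit:
play_rows([
  [0.35,0.002,0,-0.05,0,0,0],
  [0.35,0,0,-0.05,0,0,0],
  [0.35,0,0,-0.05,0,0,0],
  [0.35,0,0,-0.025,0,0,0],
  [0.35,0,0,-0.006,0,0,0],
  [0.35,0,0,0,0,0,0],
  [1,0,0,0,0,0,0],
  [1,0,0,0,0,0,0],
  [1,0,0,0,0,0,0],
  [1,0,0,0,0,0,0],
  [1,0,0,0,0,0,0],
])

```text
time_s: 8.32
position: [0.4478, -0.0948, 0.03]
tcp_rot: [[0.107, 0.994, 0.002], [0.994, -0.107, -0.001], [-0.001, 0.002, -1.0]]
force: [2.0, -0.6, 3.5]
opening: 0.298
```

Emit:
play_rows([
  [1,0,0,0.03,0,0,0],
  [1,0,0,0.05,0,0,0],
  [1,0,0,0.05,0,0,0],
  [1,0.0335,0.0297,0,0,0,0],
  [1,0.035,0.031,0,0,0,0],
  [1,0.035,0.031,0,0,0,0],
  [1,0.035,0.031,0,0,0,0],
  [1,0.035,0.031,0,0,0,0],
  [1,0,0,0,0,0,0],
  [1,0,0,0,0,0,0],
])

```text
time_s: 9.57
position: [0.6183, 0.0594, 0.1582]
tcp_rot: [[0.106, 0.994, -0.004], [0.994, -0.106, -0.0], [-0.001, -0.004, -1.0]]
force: [-0.4, 0.3, -2.3]
opening: 0.298
```

Run:
```python
from h import *
st(); c=bot.get_calibration("wrist"); p=np.array(bot.read_state()["position"])
w=bot.capture("wrist"); print("base at tcp-.024",proj(c,p-[0,0,.024]),"pad",proj(c,[.621,.0589,.014]))
t=bot.capture("scene"); u,v=map(int,proj(bot.get_calibration("scene"),p))
cv2.imwrite("pics/w6.png",np.hstack([cv2.resize(w[200:350,230:430],None,fx=2,fy=2),cv2.resize(t[v-60:v+40,u-50:u+50],None,fx=3,fy=3)]))
```

```text
9.575 [0.6183 0.0594 0.1582] yawY -6.09 open 26.0 F [-0.4  0.3 -2.3] q [-4.8 34.4 85.9 -0.  60.   1.3]
base at tcp-.024 (np.float64(330.5186055733413), np.float64(284.3151510194636)) pad (np.float64(333.1966925478113), np.float64(230.25685450997642))
```

View pics/w6.png

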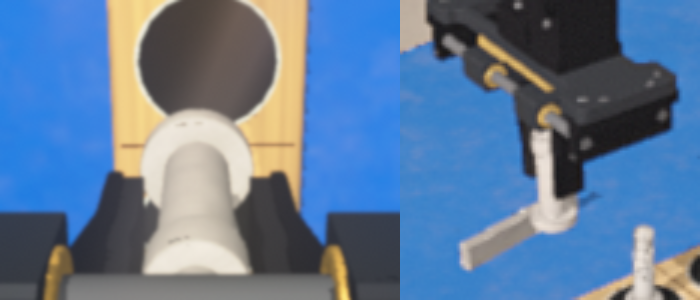

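Emit:
play_rows([
  [1,0.002,-0.001,-0.03,0,0,0],
  [1,0,0,-0.03,0,0,0],
  [1,0,0,-0.025,0,0,0],
  [1,0,0,-0.018,0,0,0],
  [1,0,0,-0.007,0,0,0],
  [1,0,0,-0.003,0,0,0],
  [1,0,0,0,0,0,0],
])

```text
time_s: 10.55
position: [0.6228, 0.0583, 0.0472]
tcp_rot: [[0.107, 0.994, 0.001], [0.994, -0.107, -0.0], [0.0, 0.001, -1.0]]
force: [0.7, -0.3, -2.8]
opening: 0.294
```

Emit:
play_rows([
  [1,-0.001,0,-0.0015,0,0,0],
  [1,0,0,-0.001,0,0,0],
  [1,0,0,0,0,0,0],
])

```text
time_s: 10.92
position: [0.6214, 0.0584, 0.0442]
tcp_rot: [[0.107, 0.994, 0.0], [0.994, -0.107, 0.0], [0.0, 0.0, -1.0]]
force: [0.2, -0.3, -2.1]
opening: 0.296
```

Emit:
play_rows([
  [1,0,0,-0.001,0,0,0],
  [1,0,0,0,0,0,0],
  [0.62,0,0,0,0,0,0],
  [0.5,0,0,0,0,0,0],
  [0.35,0,0,0,0,0,0],
  [0.35,0,0,0,0,0,0],
  [0.35,0,0,0.04,0,0,0],
  [0.2,0,0,0.05,0,0,0],
  [0.2,0,0,0.05,0,0,0],
  [0.2,0,0,0.03,0,0,0],
  [0.2,0,0,0,0,0,0],
])

```text
time_s: 12.3
position: [0.6232, 0.0583, 0.216]
tcp_rot: [[0.107, 0.994, 0.007], [0.994, -0.107, -0.001], [0.0, 0.007, -1.0]]
force: [-0.4, 0.4, -1.1]
opening: 0.795
```

Run:
```python
from h import *
st(); c=bot.get_calibration("wrist")
w=bot.capture("wrist"); X=[.621,.0589]; print("pad",proj(c,X+[.014]),"tip",proj(c,X+[.104]))
cv2.imwrite("pics/w7.png",cv2.resize(w[150:310,220:430],None,fx=3,fy=3))
```

```text
12.3 [0.6232 0.0583 0.216 ] yawY -6.13 open 69.1 F [-0.4  0.4 -1.1] q [-4.9 30.5 82.7  0.  66.4  1.3]
pad (np.float64(325.7605037135642), np.float64(215.66551228161447)) tip (np.float64(325.8786952296095), np.float64(239.95591484546335))
```

View pics/w7.png

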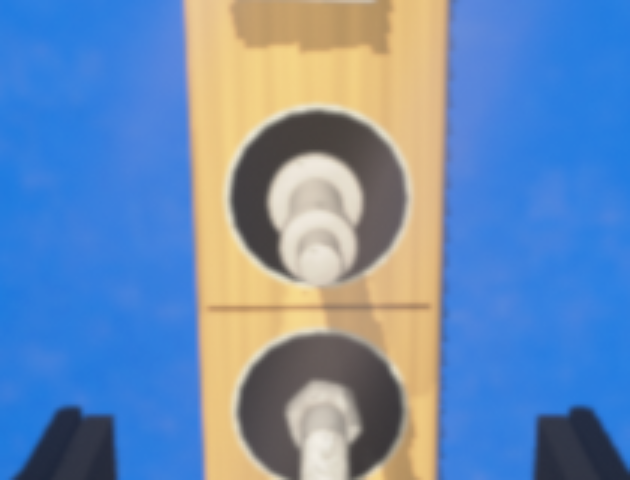

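Emit:
play_rows([
  [0.2,-0.043,0.0063,0,0,0,0],
  [0.1,-0.043,0.0063,0,0,0,0],
  [0.1,-0.043,0.0063,0,0,0,0],
  [0.1,-0.043,0.0063,0,0,0,0],
  [0.1,0,0,0,0,0,0],
  [0.1,0,0,0,0,0,0],
])

```text
time_s: 13.1
position: [0.4495, 0.0835, 0.2122]
tcp_rot: [[0.107, 0.994, -0.001], [0.994, -0.107, -0.0], [-0.0, -0.001, -1.0]]
force: [-0.2, -0.4, 0.8]
opening: 0.898
```

Run:
```python
from h import *
st(); c=bot.get_calibration("wrist")
w=bot.capture("wrist"); cv2.imwrite("pics/w8.png",w)
X=[.4515,.083]; print("base",proj(c,X+[.003]),"top",proj(c,X+[.03]))
# brass mask
h=cv2.cvtColor(w,cv2.COLOR_BGR2HSV); m=((h[...,0]>8)&(h[...,0]<30)&(h[...,1]>40)).astype(np.uint8); m[300:]=0
n,l,s,ce=cv2.connectedComponentsWithStats(m)
for i in range(1,n):
    if s[i,4]>300: print(s[i],ce[i],back(c,*ce[i],.015))
```

```text
13.1 [0.4495 0.0835 0.2122] yawY -6.13 open 78.1 F [-0.2 -0.4  0.8] q [ -3.5  18.3 106.   -0.   55.8   2.6]
base (np.float64(331.2284247902045), np.float64(214.7769242352996)) top (np.float64(331.4531116059121), np.float64(220.6184865982908))
[  445    87   115   213 10584] [497.4797808 184.1266062] [0.61975782 0.09890066 0.015     ]
[ 310  192   44   45 1184] [330.94087838 212.91638514] [0.45158368 0.08756314 0.015     ]
```

Emit:
play_rows([
  [0.1,0.002,0,-0.05,0,0,0],
  [0.1,0,0,-0.05,0,0,0],
  [0.1,0,0,-0.05,0,0,0],
  [0.1,0,0,-0.035,0,0,0],
  [0.1,0,0,-0.013,0,0,0],
  [0.1,0,0,-0.005,0,0,0],
  [1,0,0,0,0,0,0],
  [1,0,0,0,0,0,0],
  [1,0,0,0,0,0,0],
  [1,0,0,0,0,0,0],
  [1,0,0,0,0,0,0],
  [1,0,0,0,0,0,0],
])

```text
time_s: 14.65
position: [0.4519, 0.0835, 0.0104]
tcp_rot: [[0.107, 0.994, 0.001], [0.994, -0.107, -0.0], [0.0, 0.001, -1.0]]
force: [0.3, -0.0, 4.9]
opening: 0.4
```

Emit:
play_rows([
  [1,0,0,0.03,0,0,0],
  [1,0,0,0.05,0,0,0],
  [1,0,0,0.05,0,0,0],
  [1,0,0,0.02,0,0,0],
  [1,0.0306,-0.0367,0,0,0,0],
  [1,0.0306,-0.0367,0,0,0,0],
  [1,0.0306,-0.0367,0,0,0,0],
  [1,0.0306,-0.0367,0,0,0,0],
  [1,0.0306,-0.0367,0,0,0,0],
  [1,0,0,0,0,0,0],
  [1,0,0,0,0,0,0],
])

```text
time_s: 16.02
position: [0.6027, -0.0994, 0.1589]
tcp_rot: [[0.107, 0.994, -0.004], [0.994, -0.107, 0.002], [0.001, -0.004, -1.0]]
force: [0.5, 0.5, -1.6]
opening: 0.398
```

Run:
```python
from h import *
st(); c=bot.get_calibration("wrist"); p=np.array(bot.read_state()["position"])
w=bot.capture("wrist"); print("flange",proj(c,p-[0,0,.007]),"pad",proj(c,[.6049,-.1,.014]))
cv2.imwrite("pics/w9.png",w[180:400,200:460])
```

```text
16.025 [ 0.6027 -0.0994  0.1589] yawY -6.16 open 34.6 F [ 0.5  0.5 -1.6] q [-19.8  33.6  87.5   0.   59.2 -13.7]
flange (np.float64(330.6334395873969), np.float64(297.45524902883506)) pad (np.float64(332.6056310878489), np.float64(230.58080698802104))
```

View pics/w9.png

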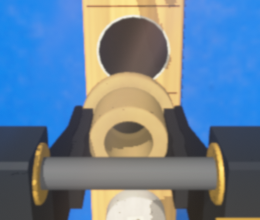

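Emit:
play_rows([
  [1,0.001,-0.002,-0.04,0,0,0],
  [1,0,0,-0.04,0,0,0],
  [1,0,0,-0.03,0,0,0],
  [1,0,0,-0.015,0,0,0],
  [1,0,0,-0.006,0,0,0],
  [1,0,0,-0.002,0,0,0],
  [1,0,0,0,0,0,0],
])

```text
time_s: 16.95
position: [0.606, -0.1021, 0.028]
tcp_rot: [[0.107, 0.994, 0.002], [0.994, -0.107, -0.001], [-0.0, 0.002, -1.0]]
force: [-0.1, 0.4, -1.3]
opening: 0.397
```

Lower 3 mm more, release gently, rise and go on.

Emit:
play_rows([
  [1,0,0,-0.002,0,0,0],
  [1,0,0,-0.0015,0,0,0],
  [1,0,0,0,0,0,0],
  [0.55,0,0,0,0,0,0],
  [0.4,0,0,0,0,0,0],
  [0.3,0,0,0,0,0,0],
  [0.3,0,0,0,0,0,0],
  [0.3,0,0,0.05,0,0,0],
  [0.1,0,0,0.05,0,0,0],
  [0.1,0,0,0.05,0,0,0],
  [0.1,0,0,0.04,0,0,0],
  [0.1,0,0,0,0,0,0],
])

```text
time_s: 18.45
position: [0.6077, -0.1027, 0.2176]
tcp_rot: [[0.107, 0.994, 0.008], [0.994, -0.107, -0.003], [-0.002, 0.009, -1.0]]
force: [0.4, -0.0, 0.5]
opening: 0.891
```

Run:
```python
from h import *
st(); c=bot.get_calibration("wrist")
w=bot.capture("wrist"); X=[.6049,-.1]; print("pad",proj(c,X+[.014]),"top",proj(c,X+[.044]))
cv2.imwrite("pics/w10.png",cv2.resize(w[130:330,200:460],None,fx=2,fy=2))
```

```text
18.45 [ 0.6077 -0.1027  0.2176] yawY -6.12 open 77.5 F [ 0.4 -0.   0.5] q [-20.   29.7  84.1   0.   65.8 -13.8]
pad (np.float64(324.6216763169724), np.float64(213.04233389903055)) top (np.float64(324.6150615738037), np.float64(219.62111794083992))
```

View pics/w10.png

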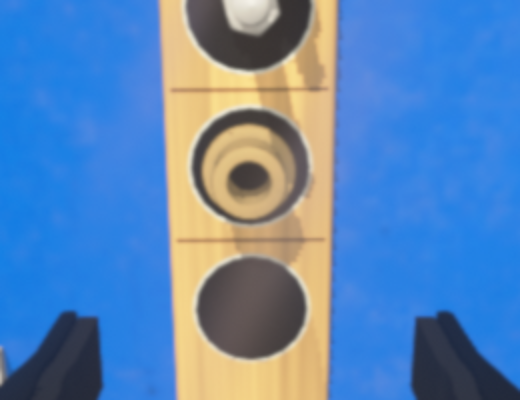

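Emit:
play_rows([
  [0.05,-0.0215,0.0483,0,0,0,0],
  [0.05,-0.0215,0.0483,0,0,0,0],
  [0.05,-0.0215,0.0483,0,0,0,0],
  [0.05,-0.0215,0.0483,0,0,0,0],
  [0.05,-0.0215,0.0483,0,0,0,0],
  [0.05,-0.0215,0.0483,0,0,0,0],
  [0.05,-0.0215,0.0483,0,0,0,0],
  [0.05,-0.0215,0.0483,0,0,0,0],
  [0.05,0,0,0,0,0,0],
  [0.05,0,0,0,0,0,0],
])

```text
time_s: 19.75
position: [0.4326, 0.2839, 0.2123]
tcp_rot: [[0.106, 0.994, -0.002], [0.994, -0.106, -0.002], [-0.002, -0.002, -1.0]]
force: [0.7, 0.5, 0.6]
opening: 0.949
```

Run:
```python
from h import *
st(); c=bot.get_calibration("wrist")
w=bot.capture("wrist"); cv2.imwrite("pics/w11.png",w)
X=[.436,.284]; print("pred",proj(c,X+[.012]))
h=cv2.cvtColor(w,cv2.COLOR_BGR2HSV); m=((h[...,1]<110)&(h[...,2]>110)).astype(np.uint8); m[290:]=0
n,l,s,ce=cv2.connectedComponentsWithStats(m)
for i in range(1,n):
    if s[i,4]>200: q=s[i]; print(q,back(c,q[0]+q[2]/2-.5,q[1]+q[3]/2-.5,.01))
```

```text
19.75 [0.4326 0.2839 0.2123] yawY -6.08 open 82.5 F [0.7 0.5 0.6] q [20.9 22.8 97.9 -0.  59.4 27. ]
pred (np.float64(332.8530911236099), np.float64(215.6406696898648))
[    0     0   136   290 27238] [0.18446038 0.38187507 0.01      ]
[ 244    0   55  154 2954] [0.39227702 0.42091438 0.01      ]
[ 514    0  126   18 1746] [0.6688297  0.44647687 0.01      ]
[ 606   34   34   49 1327] [0.71450295 0.40202163 0.01      ]
[ 308  188   51   52 1123] [0.4363593  0.28579344 0.01      ]
[246 274  34  16 301] [0.35148495 0.21817031 0.01      ]
[478 279  84  11 285] [0.63245676 0.18545553 0.01      ]
```

Emit:
play_rows([
  [0.05,0.003,0.0015,-0.05,0,0,0],
  [0.05,0,0,-0.05,0,0,0],
  [0.05,0,0,-0.05,0,0,0],
  [0.05,0,0,-0.035,0,0,0],
  [0.05,0,0,-0.015,0,0,0],
  [0.05,0,0,-0.005,0,0,0],
  [0.05,0,0,0,0,0,0],
])

```text
time_s: 20.68
position: [0.4372, 0.2859, 0.0092]
tcp_rot: [[0.108, 0.994, 0.001], [0.994, -0.108, 0.001], [0.001, 0.001, -1.0]]
force: [-0.2, 0.0, 0.5]
opening: 0.95
```

Emit:
play_rows([
  [0.05,0,0,-0.003,0,0,0],
  [0.05,0,0,-0.002,0,0,0],
  [0.4,0,0,0,0,0,0],
  [1,0,0,0,0,0,0],
  [1,0,0,0,0,0,0],
  [1,0,0,0,0,0,0],
  [1,0,0,0,0,0,0],
  [1,0,0,0,0,0,0],
])

```text
time_s: 21.68
position: [0.4365, 0.286, 0.0036]
tcp_rot: [[0.107, 0.994, 0.0], [0.994, -0.107, 0.0], [0.0, 0.0, -1.0]]
force: [0.2, -0.6, -0.2]
opening: 0.575
```

Emit:
play_rows([
  [1,0,0,0.03,0,0,0],
  [1,0,0,0.05,0,0,0],
  [1,0,0,0.05,0,0,0],
  [1,0,0,0.03,0,0,0],
  [1,0,0,0,0,0,0],
])

```text
time_s: 22.3
position: [0.4376, 0.2865, 0.1656]
tcp_rot: [[0.107, 0.994, 0.005], [0.994, -0.107, 0.002], [0.002, 0.005, -1.0]]
force: [0.1, -0.3, -1.8]
opening: 0.571
```

Emit:
play_rows([
  [1,0.0178,-0.0517,0,0,0,0],
  [1,0.0178,-0.0517,0,0,0,0],
  [1,0.0178,-0.0517,0,0,0,0],
  [1,0.0178,-0.0517,0,0,0,0],
  [1,0.0178,-0.0517,0,0,0,0],
  [1,0.0178,-0.0517,0,0,0,0],
  [1,0.0178,-0.0517,0,0,0,0],
  [1,0.0178,-0.0517,0,0,0,0],
  [1,0.0178,-0.0517,0,0,0,0],
  [1,0,0,0,0,0,0],
  [1,0,0,0,0,0,0],
])

```text
time_s: 23.68
position: [0.5947, -0.1785, 0.1611]
tcp_rot: [[0.108, 0.994, -0.005], [0.994, -0.108, 0.003], [0.002, -0.005, -1.0]]
force: [-0.4, 0.3, 0.1]
opening: 0.574
```

Run:
```python
from h import *
st(); c=bot.get_calibration("wrist"); p=np.array(bot.read_state()["position"])
w=bot.capture("wrist"); print("ring",proj(c,p+[0,0,.004]),"pad",proj(c,[.597,-.1794,.014]))
cv2.imwrite("pics/w12.png",cv2.resize(w[180:400,200:460],None,fx=2,fy=2))
```

```text
23.675 [ 0.5947 -0.1785  0.1611] yawY -6.18 open 49.9 F [-0.4  0.3  0.1] q [-27.   34.1  85.8   0.   60.4 -20.9]
ring (np.float64(330.6992582134395), np.float64(307.1331049029314)) pad (np.float64(332.94154290243364), np.float64(230.43269394893147))
```

View pics/w12.png

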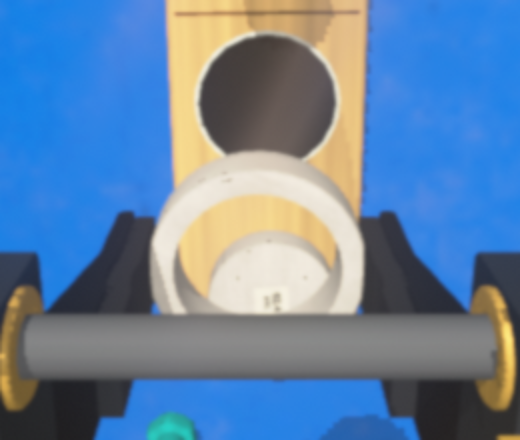

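Emit:
play_rows([
  [1,0.001,0,-0.04,0,0,0],
  [1,0,0,-0.04,0,0,0],
  [1,0,0,-0.035,0,0,0],
  [1,0,0,-0.015,0,0,0],
  [1,0,0,-0.008,0,0,0],
  [1,0,0,-0.003,0,0,0],
  [1,0,0,0,0,0,0],
])

```text
time_s: 24.6
position: [0.5982, -0.1796, 0.0235]
tcp_rot: [[0.107, 0.994, 0.002], [0.994, -0.107, -0.001], [-0.001, 0.002, -1.0]]
force: [0.2, -1.5, -0.9]
opening: 0.57
```

Emit:
play_rows([
  [1,0,0,-0.003,0,0,0],
  [1,0,0,-0.002,0,0,0],
  [1,0,0,-0.0005,0,0,0],
  [1,0,0,0,0,0,0],
  [0.35,0,0,0,0,0,0],
  [0.25,0,0,0,0,0,0],
  [0.15,0,0,0,0,0,0],
  [0.1,0,0,0,0,0,0],
  [0.1,0,0,0.05,0,0,0],
  [0.1,0,0,0.05,0,0,0],
  [0.1,0,0,0.05,0,0,0],
  [0.1,0,0,0.05,0,0,0],
])

```text
time_s: 26.1
position: [0.5972, -0.1792, 0.2186]
tcp_rot: [[0.107, 0.994, -0.0], [0.994, -0.107, 0.0], [0.0, -0.0, -1.0]]
force: [0.6, 0.2, -0.7]
opening: 0.897
```

Emit:
play_rows([
  [0,-0.03,-0.05,0,0,0,0],
  [0,-0.03,-0.05,0,0,0,0],
  [0,-0.03,-0.05,0,0,0,0],
  [0,-0.03,-0.05,0,0,0,0],
  [0,-0.03,-0.05,0,0,0,0],
  [0,0,0,0,0,0,0],
  [0,0,0,0,0,0,0],
])

```text
time_s: 26.98
position: [0.4473, -0.4288, 0.2167]
tcp_rot: [[0.108, 0.994, -0.0], [0.994, -0.108, 0.001], [0.001, -0.0, -1.0]]
force: [0.1, -0.7, 0.2]
opening: 1.001
```

Run:
```python
from h import *
st(); t=bot.capture("top"); s=bot.capture("scene"); c=bot.get_calibration("top")
P=[[.621,.0589],[.6131,-.0204],[.6049,-.1],[.597,-.1794]]
for p in P: print(np.round(proj(c,p+[.014]),1))
cv2.imwrite("pics/f.png",np.vstack([cv2.resize(t[180:255,225:475],None,fx=3,fy=3,interpolation=2),cv2.resize(s[170:270,200:450],None,fx=3,fy=3,interpolation=2)]))
```

```text
26.975 [ 0.4473 -0.4288  0.2167] yawY -6.18 open 87.1 F [ 0.1 -0.7  0.2] q [-54.1  30.2  83.2   0.   66.7 -48. ]
[289.8 212.4]
[327.1 215.5]
[364.6 218.8]
[402.2 222. ]
```

View pics/f.png

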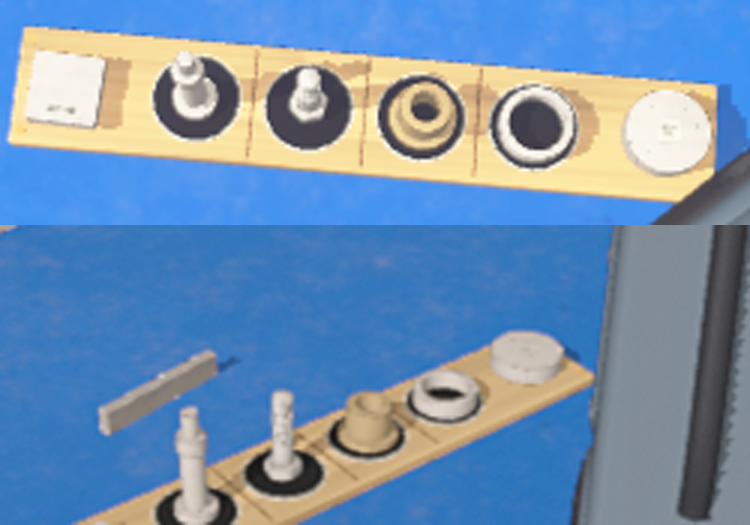

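```bash
python3 -c "
from rig import bot; print(bot.hand_in())"
```

```text
the job is handed in; nothing more can be done
None
```

All four samples are standing on their pads, and I handed the job in at about 27 s of the 99 s allowed. From the round block to the square block they run ring, bush, bolt, shaft.

- **Placement:** I checked the shaft, bolt and bush in the wrist camera after releasing each one. Each stood upright, about 2–3 mm from its pad centre, against the 13 mm allowed.
- **Ring:** I checked the ring only in the final top and scene pictures, by eye. It lies flat and centred to within a few millimetres.
- **Test blocks and look-alikes:** In the final top picture both test blocks are where they started. I judged this by eye and did not measure it. The gripper did not go near the look-alike bolts.
- **Gripper:** It was fully open and clear of everything at hand-in, with the force reading near zero.

No check failed or disagreed. The hand-in gives no verdict, so I have no confirmation beyond these checks.

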